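Hang the hob's lift-off splash guard and swing it shut

ROBOT

A 6-joint arm with a two-finger parallel gripper is mounted at the origin on the work surface. World frame = base frame: x ahead of the robot, y to its left, z up, the work surface at z = 0. Lengths are in mm, angles in degrees, forces in N, time in s.
With the tool pointing down it reaches from about 350 to 850 mm from the base axis. Payload 8.1 kg.
Tool frame: the origin (TCP) lies at the very end of the fingers, on their centre line; the grasp point (between the pads) lies 19 mm behind it; z points along the fingers, y is the line along which they close (so a half turn about z gives the same grasp; the last joint's range is limited). The gripper opens to 85 mm and grips with 20 to 120 N. Pads are 22 mm wide; open, the fingers measure 114 mm over their backs; the gripper's body (76 mm by 85 mm) begins 54 mm behind the grasp point. The pads swing forward as they close: fully open they stand 13 mm farther back than shut.
Start: joints at [67.414, 7.471, 85.268, -0, 87.261, -4.893], TCP at [182.328, 571.631, 231.292] pointing down, gripper open.
Joint ranges: [-169.43, 169.43], [-51.17, 129.36], [1.28, 143.12], [-76.62, 256.62], [0, 156.53], [-152.29, 152.29]. Speed limits (degrees/s): [136.94, 136.94, 159.86, 180, 180, 180].

INTERFACE

Orientations are given as [roll, pitch, yaw] about the fixed x, y, z axes, in that order (R = Rz(yaw) Ry(pitch) Rx(roll)).
In Python, from bench import * gives the robot as it stands.
- The arm moves only by the tool play_rows, never from a script. Its argument "increments" is a list of rows, each a list of 3 entries, a list of its own where there are three numbers: the gripper's target within -1 to 1 (fully open at 1, half-way at 0, shut at -1), then the shift along the tool's x, y, z in mm, then the turn about the tool's z in rad. A call has 1 to 12 rows; each row shifts and turns the commanded pose from where the row before left it, along the tool's axes as they then stand; what a row does not reach is not made up. A row lasts 1/12 s, in which the tool goes at most 41.7 mm and 7.16 degrees, less where a joint would pass 70% of its speed; a pose out of reach is approached as far as the arm can. A call is refused whole if a number of a shift passes 41.7 or a number of a turn 0.125, either way. A call with a gripper value outside its range is refused whole. The fingers move at their own pace and stop on an object; "force" is the grip in N (left out, the last holds). Time passes only in rows, so rows that do not move let the fingers close. It gives the time, the measured TCP pose, the force, the opening and the grip force at its end, in the units of the state.
- sense(): the state, without advancing time (a new reading comes with each control period).
- snapshot(name): name is "scene" or "top"; returns a dict with "color" (400x640x3 uint8, red, green, blue), "intrinsics" (3x3 intrinsics, pixels), "world_from_camera" (4x4, takes a point from camera to world coordinates). Camera axes: x right, y down, z forward; pixel columns grow to the right and rows downward; lengths in mm; the calibration is good to about 2 mm. A picture is of the moment at which its call begins. There is no depth.
- hand_in(): hands the job in; it is judged then, once.
Trained networks look in a picture, given as the dict that the camera call returned (one of the last four; its "shot" number tells which), for a name from the list of things; names that differ only in an ending like _2 or _b are one class to them, and where a whole thing is asked for, a point or a joint stands for the part that bears it (a point fixed in the world has none). Each returns a list of dicts, best first, with "p" (0 to 1); they miss things now and then, are a little off and sometimes report something else, mostly with a low value. They report only what shows in the picture. A call takes as long as a camera call.
- find_in(query, picture): "xyz" ([x, y, z] in mm, in the coordinates of the camera as it stood for that picture, good to about 4 mm: the middle of the surface that is visible of it).
- regions_of(query, picture): "mask" (400x640 bool, what is visible of it).
- pinpoint(query, picture): "xyz" ([x, y, z] in mm, in the coordinates of the camera as it stood for that picture, good to about 4 mm: a listed point, or the origin of a listed thing).
The state is a dict: "time": time; "joint_pos": joint angles; "qd": joint speeds; "joint_efforts": joint torques, N m; "tool_pos": TCP position; "tcp_rot": TCP orientation; "ft_force": force on the tool from outside, world axes, zero at the start; "wrist_torque": the same for the moment, N m; "finger_gap": finger opening in mm; "grip_force": force on a finger pad.
Only numpy, scipy, OpenCV 4.12 (cv2) and the standard library are available. Lean on these libraries where they do the work, as an engineer would, in place of code of your own. Each camera call takes 0.05 s, during which the arm holds its last target. There are 200 camera calls.

TASK

The washed splash guard leaf stands in the dish rack: carry it to the gas hob and, holding it swung well open, gently feel its two hinge sockets onto the two upright pintles of the hinge post and lower it fully home before letting go. Then swing the hung leaf shut under the keeper lip until it rests against the stop post, let go, and leave everything else where it is.

Things in the scene. Friction and masses are not known exactly. Their poses are not given: they have to be found in the camera images.
- leaf: Splash guard leaf: upright aluminium sheet, 0.36 kg (+-20 %), standing in the dish rack. Origin: middle of the bottom edge; x along the leaf to the hinge end, y its thickness, z up. Sheet x -105 to +75 mm, 6 mm thick; top hem 12 mm thick, to x +90, z 150 to 170 mm (top). Mass centre near x = 0. It turns in the grip about y if its hinge end is pushed by more than a few N; grip firmly (100 N).
- leaf_grip (a point): Middle of the top hem, leaf (0, 0, 160) mm: pinch the 12 mm hem here from above, fingers closing along leaf y.
- leaf_socket (a point): Centre of the lower socket's lower mouth, leaf (105, 0, 20) mm. Two steel socket tubes (outer 28 mm, bore 12 mm, 26 mm long, open at both ends) stand on tabs, 30 mm off the sheet's edge, on one upright axis here: lower tube z = 20 to 46 mm, upper tube z = 130 to 156 mm of the leaf. Fully home, this point is 45 mm above the counter, the bottom edge 25 mm; the hung leaf sags up to 0.03 rad.
- leaf_free_end (a point): Free end of the leaf's top hem, leaf (-105, 0, 160) mm, away from the hinge.
- hob: Steel two-burner gas hob, fixed (330 x 580 mm, supports 108 mm high; pan on the far burner up to 175 mm), with the guard's steel frame on its left side. Origin: counter level, middle of the guard's rail (10 mm high); x along the rail to the hinge post, away from the robot; y away from the hob (itself at y < -50 mm); z up. Shut, the leaf's axes match these; it opens to +y, clockwise from above.
- hinge_mark (a point): Hob (91, 0, 45) mm: inner end of the hinge post's clamp slot, at the height of the lower shoulder. The post was clamped by hand: firmly fixed, but its hinge axis lies anywhere from 6 to 22 mm beyond this point along hob +x, and no listed pose tells where (pictures or feeling do); its y is true. Lowered off the axis, the sockets land on the pintle tips, 20 mm too high.
- upper_mark (a point): Hob (91, 0, 155) mm: as hinge_mark, for the upper pintle. Both pintles: 10 mm diameter, 20 mm long upwards from a shoulder (z = 45 and 155 mm), top 6 mm tapering to 6 mm; 8 mm thick brackets. The post's bar is 42 to 58 mm beyond the axis. The lower socket must come in sideways between the brackets: bring the leaf in from +y, 25 to 70 mm above home height, then lower.
- stop_face (a point): Hob (-100, -6.5, 160) mm: middle of the stop post's 24 mm wide face to +y, against which the shut leaf's hem rests. The hung leaf turns with almost no friction: push it shut slowly (40 mm/s) with shut fingers on its +y face, press lightly (4 N), and draw back very slowly at first (3 mm/s), or it springs open again. Knocks add up at both hinges.
- keeper (a point): Hob (-105, 0, 203) mm: underside of the keeper lip, a plate 40 (x) x 34 (y) x 5 mm covering the shut leaf's free end (hob y -20 to +15 mm), so the leaf can be lowered only while swung open, best by 0.7 to 1.3 rad.
- rack: Fixed white dish rack, base 160 x 150 x 12 mm. The leaf stands on the base in the middle slot, along rack x, between wire posts (65 mm high, 9 mm gap, at rack x = +-45 mm). Saucers stand 58 mm either side of it, up to 125 mm high. Origin: centre of the underside.
- jar: Spice jar, 60 mm wide, 90 mm high; leave alone. Origin: centre of its underside.
- salt: Small wooden salt pot, 50 mm wide, 65 mm high, beyond the hinge post; leave alone. Origin: centre of its underside.
- mug: Mug, 80 mm wide, 90 mm high; leave alone. Origin: centre of its underside.
- bowl: Small bowl, 120 mm wide, 50 mm high; leave alone. Origin: centre of its underside.
- oil: Oil bottle, 60 mm wide, 200 mm high; leave alone. Origin: centre of its underside.
- spoon: Wooden spoon lying on the counter; leave alone.

How it is judged (in metres and radians):
On the way:
1. The leaf is fully home on both pintles, upright, while still swung open (z of leaf_socket in the frame of hob between 0.04 and 0.049 m and x of leaf_socket in the frame of hob between 0.092 and 0.118 m and y of leaf_socket in the frame of hob between -0.006 and 0.006 m and angle between leaf's own z axis and vertical below 0.07 rad and y of leaf_free_end in the frame of hob above 0.04 m), for 0.2 s.
At the end, for the whole second after the job is handed in: The leaf hangs home on both pintles (socket mouth at most 4 mm above or 5 mm below the lower shoulder, hinge axis within 13 mm along and 6 mm across the rail of hob x = 105 mm, upright within 0.07 rad) and shut: free end 10 mm behind to 15 mm before the rail's line; at rest (z of leaf_socket in the frame of hob between 0.04 and 0.049 m and x of leaf_socket in the frame of hob between 0.092 and 0.118 m and y of leaf_socket in the frame of hob between -0.006 and 0.006 m and angle between leaf's own z axis and vertical below 0.07 rad and x of leaf_free_end in the frame of hob below -0.08 m and y of leaf_free_end in the frame of hob between -0.01 and 0.015 m and linear speed of leaf below 0.02 m/s); the robot touches nothing.
It fails at once if The leaf is forced against the pintles or frame while not yet home: contact forces add up to more than 35 N (contact force between leaf and hob above 35 N and z of leaf_socket in the frame of hob above 0.049 m).
It fails at once if The leaf is dropped home or slammed: contact forces between it and the hob's frame add up to more than 70 N (contact force between leaf and hob above 70 N).
It fails at once if A bystander is pushed more than 30 mm (distance of any of jar, salt, mug, bowl, oil, spoon from where it was at the start of the episode above 0.03 m).
It also fails if it takes over 72 s, if anything falls off the work surface, if the arm or the gripper's body presses on something with over 40 N, if the wrist force passes 120 N, or if a joint passes its speed limit or range.

## Working session

There is one attempt and no reset: what is moved stays moved. The work goes in short steps, Python scripts to look and compute and a tool call to move; the robot and the scene stay as the last step left them, time stands still between calls to the robot, and variables do not carry over. Pictures are saved under pics/ and viewed, at most 10 in all, crops included, and the job is handed in when it is done.

Besides the shell and the picture viewer there is one more tool, called after ">>>" by a JSON object that holds its "fn" and its "kwargs". play_rows: Moves the arm, as the interface text tells. Its arguments: {"type":"object","properties":{"increments":{"type":"array","items":{"type":"array"}},"force":{"type":"number"}},"required":["increments"]}

```bash
mkdir -p pics; cat > h.py <<'E'
from bench import *
import numpy as np, cv2
def W(pic,p):
    T=np.array(pic["world_from_camera"]);return (T@np.append(p,1))[:3]
def pts(pic,names,f=None):
    for n in names:
        r=(f or pinpoint)(n,pic)
        print(n,[(np.round(W(pic,q["xyz"]),1).tolist(),round(q["p"],2)) for q in r[:2]])
def ray(pic,uv):
    K=np.array(pic["intrinsics"]);T=np.array(pic["world_from_camera"])
    d=T[:3,:3]@np.linalg.inv(K)@np.array([*uv,1.]);return T[:3,3],d
def at_z(pic,uv,z):
    o,d=ray(pic,uv);return o+d*(z-o[2])/d[2]
def proj(pic,p):
    K=np.array(pic["intrinsics"]);T=np.linalg.inv(np.array(pic["world_from_camera"]))
    c=K@(T@np.append(p,1))[:3];return c[:2]/c[2]
def save(pic,name,crop=None,s=1):
    im=pic["color"][:,:,::-1]
    if crop: u0,v0,u1,v1=crop; im=im[v0:v1,u0:u1]
    cv2.imwrite("pics/"+name,cv2.resize(im,None,fx=s,fy=s,interpolation=cv2.INTER_CUBIC))
E
python3 - <<'E'
from h import *
N=["leaf","leaf_grip","leaf_socket","leaf_free_end","hob","hinge_mark","upper_mark","stop_face","keeper","rack","jar","salt","mug","bowl","oil","spoon"]
a=[snapshot(n) for n in("scene","top")]
for n,p in zip(("scene","top"),a):
    print(n,np.round(p["world_from_camera"],3).tolist(),np.round(p["intrinsics"],1).tolist())
    pts(p,N)
cv2.imwrite("pics/a.png",np.vstack([p["color"][:,:,::-1] for p in a])[:, :])
im=cv2.imread("pics/a.png");cv2.imwrite("pics/a.png",cv2.resize(np.vstack([im]),(480,600)))
save(a[0],"s.png");save(a[1],"t.png")
print(sense())
E
```

```text
scene [[-0.066, 0.864, -0.498, 1179.855], [0.998, 0.064, -0.021, 199.405], [0.014, -0.499, -0.867, 1164.021], [0.0, 0.0, 0.0, 1.0]] [[442.6, 0.0, 319.7], [0.0, 442.6, 198.9], [0.0, 0.0, 1.0]]
leaf [([472.2, 300.8, 10.2], 0.84)]
leaf_grip [([469.3, 300.8, 172.6], 0.83), ([525.3, 207.5, 30.3], 0.39)]
leaf_socket [([525.6, 209.2, 31.1], 0.85)]
leaf_free_end [([417.7, 385.9, 171.7], 0.73)]
hob [([542.8, -160.5, -2.0], 0.69), ([416.7, 385.8, 171.2], 0.68)]
hinge_mark [([634.4, -150.5, 43.1], 0.81)]
upper_mark [([632.4, -154.0, 159.2], 0.64)]
stop_face [([442.9, -172.5, 159.3], 0.63), ([757.7, -96.4, -3.6], 0.62)]
keeper [([439.0, -173.5, 202.2], 0.67)]
rack [([467.5, 305.7, -0.1], 0.87)]
jar [([444.4, 44.6, -1.2], 0.97)]
salt [([756.8, -95.3, -4.0], 0.79), ([636.5, -149.9, 45.8], 0.68)]
mug [([697.1, 328.5, -0.3], 0.61), ([409.4, 57.6, 5.5], 0.19)]
bowl [([749.6, 135.6, 1.4], 0.71)]
oil [([596.4, 483.1, -0.6], 0.75)]
spoon [([410.4, 59.7, 4.3], 0.57), ([445.5, 43.1, 2.1], 0.22)]
top [[-0.012, -0.991, 0.135, 446.12], [-1.0, 0.008, -0.026, 180.609], [0.024, -0.135, -0.99, 1139.676], [0.0, 0
[... 767 characters left out ...]
-2.3], 0.58)]
{'time': 1.7, 'joint_pos': array([ 6.74149462e+01,  7.47063849e+00,  8.52678149e+01, -2.21500880e-04,
        8.72602756e+01, -4.89296238e+00]), 'qd': array([-0.04915713, -0.04540532, -0.02576805, -0.05038732,  0.10027289,
       -0.00590365]), 'joint_efforts': array([ 2.23055526e-04, -5.69310057e+01, -5.00848460e+01, -1.12793773e-04,
        1.38347819e-03, -3.18890523e-05]), 'tool_pos': array([182.32431553, 571.63903895, 231.29758503]), 'tcp_rot': array([1.79998752e+02, 3.28858397e-04, 1.62307919e+02]), 'ft_force': array([-0.23342404,  0.75453786,  0.07471474]), 'wrist_torque': array([-0.03239488, -0.05204036,  0.02050041]), 'grip_force': 0.0, 'finger_gap': 85.39608077944534}
```

View pics/s.png

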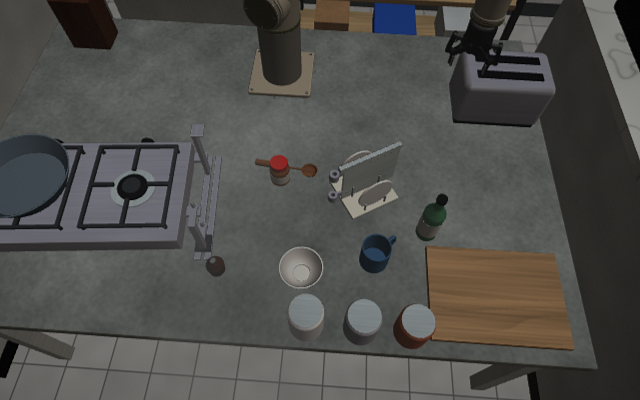

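View pics/t.png

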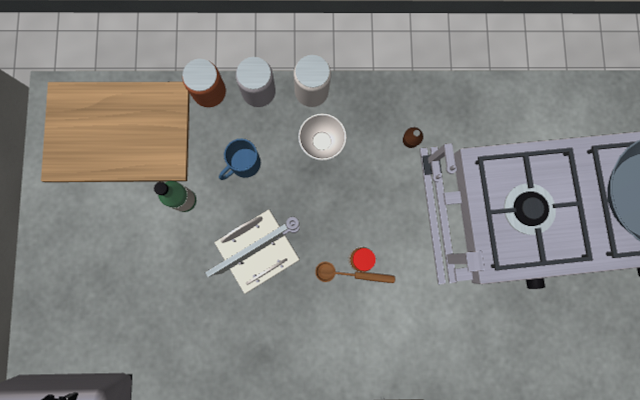

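The scene view shows the leaf in the rack at about (370,170) and the guard frame at (205,200). In the top view the leaf runs from (210,273) to (292,225), and the hinge post is near (440,160). I'll zoom in on the hinge post.

```bash
python3 - <<'E'
from h import *
t=snapshot("top");s=snapshot("scene")
def crop(p,c,r=30,sc=9):
    u,v=map(int,c);im=p["color"][v-r:v+r,u-r:u+r,::-1];return cv2.resize(im,None,fx=sc,fy=sc,interpolation=cv2.INTER_CUBIC)
cv2.imwrite("pics/c.png",np.hstack([crop(t,(440,165),30,6.6),crop(s,(205,235),30,6.6)]))
# hob fit
x=np.array([634.45,-152.0]);
for nm,p,c in(("t",t,(440,165)),("s",s,(205,235))):
    for ang in (5.5,):
        d=np.array([np.cos(np.radians(ang)),np.sin(np.radians(ang))])
        for z in(175,155,65,45):
            for o in(0,6,14,22,50):
                q=x+d*o;uv=proj(p,[*q,z]);print(nm,z,o,np.round(uv,1),np.round((uv-np.array(c)+30)*6.6,0))
E
```

```text
t 175 0 [455.  172.2] [297. 246.]
t 175 6 [454.6 169.6] [295. 228.]
t 175 14 [454.1 166.1] [291. 205.]
t 175 22 [453.6 162.5] [288. 182.]
t 175 50 [451.7 150.2] [275. 101.]
t 155 0 [452.1 174. ] [278. 257.]
t 155 6 [451.7 171.4] [275. 240.]
t 155 14 [451.2 167.9] [272. 217.]
t 155 22 [450.7 164.4] [268. 194.]
t 155 50 [448.8 152.4] [256. 115.]
t 65 0 [440.2 181. ] [199. 303.]
t 65 6 [439.8 178.6] [197. 288.]
t 65 14 [439.3 175.4] [194. 266.]
t 65 22 [438.9 172.2] [191. 245.]
t 65 50 [437.2 161.1] [180. 172.]
t 45 0 [437.8 182.4] [183. 313.]
t 45 6 [437.4 180. ] [181. 297.]
t 45 14 [437.  176.9] [178. 276.]
t 45 22 [436.5 173.7] [175. 256.]
t 45 50 [434.9 162.8] [164. 184.]
s 175 0 [191.7 198.5] [111. -43.]
s 175 6 [191.5 200.6] [109. -29.]
s 175 14 [191.1 203.3] [106. -11.]
s 175 22 [190.8 206. ] [104.   7.]
s 175 50 [189.5 215.8] [96. 71.]
s 155 0 [193.6 202.4] [123. -17.]
s 155 6 [193.3 204.4] [121.  -4.]
s 155 14 [193.  207.1] [119.  14.]
s 155 22 [192.6 209.8] [116.  32.]
s 155 50 [191.4 219.4] [108.  95.]
s 65 0 [201.1 218.3] [172.  88.]
s 65 6 [200.9 220.2] [171. 100.]
s 65 14 [200.6 222.8] [169. 117.]
s 65 22 [200.3 225.4] [167. 134.]
s 65 50 [199.2 234.6] [160. 195.]
s 45 0 [202.6 221.5] [182. 109.]
s 45 6 [202.4 223.4] [181. 122.]
s 45 14 [202.1 226. ] [179. 138.]
s 45 22 [201.8 228.6] [177. 155.]
s 45 50 [200.8 237.7] [170. 216.]
```

View pics/c.png

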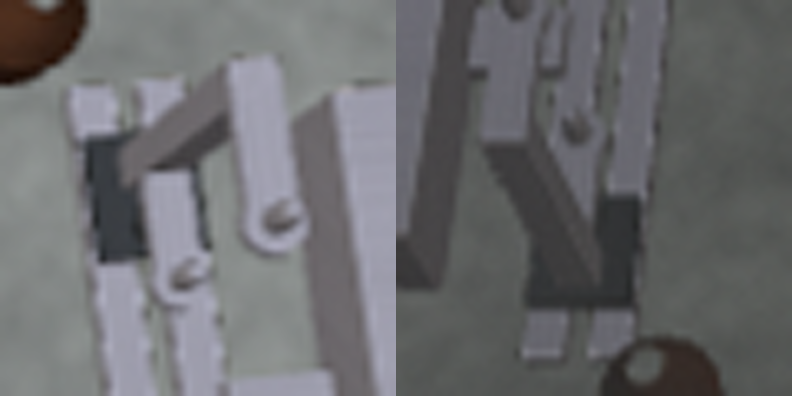

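In the crop, the upper pintle tip is at about (290,212) and the lower one at (193,267). That puts the axis about 12.5 mm past the mark, near (647,-150). The leaf's yaw of about -59° already matches the opening angle I want. Moving above the leaf now.

>>> {"fn": "play_rows", "kwargs": {"increments": [[1,[0,0,0],0.12],[1,[0,0,0],0.12],[1,[0,0,0],0.12],[1,[0,0,0],0.12],[1,[0,0,0],0.12],[1,[0,0,0],0.12]], "force": 100}}

```text
time: 2.3
tool_pos: [182.3, 571.6, 231.3]
tcp_rot: [-180.0, 0.0, 120.7]
ft_force: [0.1, -0.3, 0.4]
finger_gap: 85.2
grip_force: 0.0
```

>>> {"fn": "play_rows", "kwargs": {"increments": [[1,[-31.8,9,0],0],[1,[-31.8,9,0],0],[1,[-31.8,9,0],0],[1,[-31.8,9,0],0],[1,[-31.8,9,0],0],[1,[-31.8,9,0],0],[1,[-31.8,9,0],0],[1,[-31.8,9,0],0],[1,[-31.8,9,0],0],[1,[-31.8,9,0],0],[1,[-31.8,9,0],0],[1,[-31.8,9,0],0]]}}

```text
time: 3.3
tool_pos: [472.7, 299.1, 231.5]
tcp_rot: [180.0, 0.0, 121.1]
ft_force: [-0.0, 0.5, -0.3]
finger_gap: 85.5
grip_force: 0.0
```

```bash
python3 - <<'E'
from h import *
N=["leaf","leaf_grip","leaf_socket","leaf_free_end"]
for n in("scene","top"):
    p=snapshot(n);pts(p,N)
s=sense();print(s["tool_pos"],s["tcp_rot"],s["ft_force"])
E
```

```text
leaf [([470.7, 298.7, 13.4], 0.79), ([747.5, 134.8, -2.8], 0.25)]
leaf_grip [([471.1, 304.1, 172.2], 0.66)]
leaf_socket [([525.7, 212.1, 29.1], 0.6), ([694.8, 329.0, 2.0], 0.56)]
leaf_free_end [([466.1, 304.4, -0.1], 0.27)]
leaf [([476.7, 301.1, 11.9], 0.78)]
leaf_grip []
leaf_socket [([525.4, 211.4, 35.1], 0.66)]
leaf_free_end [([543.7, -163.7, -2.5], 0.73)]
[470.97546519 301.31687201 231.33289684] [ 1.79998007e+02 -7.60128231e-03  1.21148179e+02] [0.15020751 0.93083981 0.13469387]
```

>>> {"fn": "play_rows", "kwargs": {"increments": [[1,[0,0,13],0],[1,[0,0,13],0],[1,[0,0,13],0],[1,[0,0,13],0],[1,[0,0,13],0],[1,[0,0,13],0],[1,[0,0,0],0]]}}

```text
time: 4.38
tool_pos: [469.7, 299.3, 148.9]
tcp_rot: [-179.7, -0.0, 121.0]
ft_force: [-0.5, -0.2, -0.6]
finger_gap: 85.3
grip_force: 0.0
```

>>> {"fn": "play_rows", "kwargs": {"increments": [[-1,[0,0,0],0],[-1,[0,0,0],0],[-1,[0,0,0],0],[-1,[0,0,0],0],[-1,[0,0,0],0],[-1,[0,0,0],0],[-1,[0,0,0],0],[-1,[0,0,0],0],[-1,[0,0,0],0]], "force": 100}}

```text
time: 5.13
tool_pos: [472.2, 300.8, 154.1]
tcp_rot: [179.9, -0.0, 121.1]
ft_force: [-0.6, 0.9, 5.9]
finger_gap: 10.1
grip_force: 99.1
```

>>> {"fn": "play_rows", "kwargs": {"increments": [[-1,[0,0,-5],0],[-1,[0,0,-10],0],[-1,[0,0,-16],0],[-1,[0,0,-16],0],[-1,[0,0,-16],0],[-1,[0,0,-16],0],[-1,[0,0,-16],0],[-1,[0,0,-16],0],[-1,[0,0,-10],0],[-1,[0,0,-5],0],[-1,[0,0,0],0]]}}

```text
time: 6.05
tool_pos: [472.1, 300.6, 280.6]
tcp_rot: [179.9, 0.0, 121.1]
ft_force: [0.8, -0.4, -3.6]
finger_gap: 10.2
grip_force: 97.9
```

```bash
python3 - <<'E'
from h import *
N=["leaf","leaf_grip","leaf_socket","leaf_free_end","rack"]
for n in("scene","top"):
    p=snapshot(n);pts(p,N)
s=sense();print(s["tool_pos"],s["tcp_rot"],s["ft_force"],s["wrist_torque"],s["finger_gap"])
E
```

```text
leaf [([469.4, 300.9, 142.1], 0.86)]
leaf_grip [([468.7, 300.6, 297.0], 0.75), ([527.7, 212.5, 156.4], 0.53)]
leaf_socket [([527.5, 211.2, 153.7], 0.73)]
leaf_free_end [([416.6, 385.9, 296.4], 0.81), ([471.3, 298.4, 138.6], 0.38)]
rack [([467.9, 304.0, -1.2], 0.89)]
leaf [([695.6, 334.9, -0.5], 0.15)]
leaf_grip []
leaf_socket [([524.7, 210.1, 158.1], 0.97)]
leaf_free_end []
rack [([469.3, 305.7, 2.7], 0.6)]
[471.6502866  300.40907356 279.11483811] [-1.79985306e+02  1.08700218e-03  1.21055393e+02] [-0.81956502  0.12371831 -2.97506462] [ 0.03365702 -0.00944398  0.00382408] 10.198451418000294
```

>>> {"fn": "play_rows", "kwargs": {"increments": [[-1,[-13,-1.8,0],0],[-1,[-20,-2.8,0],0],[-1,[-29,-4.1,0],0],[-1,[-29,-4.1,0],0],[-1,[-29,-4.1,0],0],[-1,[-29,-4.1,0],0],[-1,[-29,-4.1,0],0],[-1,[-29,-4.1,0],0],[-1,[-29,-4.1,0],0],[-1,[-29,-4.1,0],0],[-1,[-25,-3.5,0],0],[-1,[-17,-2.4,0],0]]}}

```text
time: 7.65
tool_pos: [593.6, 11.8, 279.2]
tcp_rot: [-180.0, 0.1, 120.9]
ft_force: [-0.0, -0.2, -3.2]
finger_gap: 10.2
grip_force: 97.8
```

>>> {"fn": "play_rows", "kwargs": {"increments": [[-1,[0,0,5],0],[-1,[0,0,10],0],[-1,[0,0,10],0],[-1,[0,0,10],0],[-1,[0,0,10],0],[-1,[0,0,10],0],[-1,[0,0,8],0],[-1,[0,0,5],0],[-1,[0,0,0],0],[-1,[0,0,0],0]]}}

```text
time: 8.48
tool_pos: [592.9, 15.2, 211.1]
tcp_rot: [-180.0, -0.0, 121.1]
ft_force: [0.7, -0.4, -3.3]
finger_gap: 10.0
grip_force: 97.7
```

```bash
python3 - <<'E'
from h import *
N=["leaf","leaf_socket","hinge_mark","upper_mark","hob"]
P=[snapshot(n) for n in("scene","top")]
for p in P: pts(p,N)
s=sense();print(s["tool_pos"],s["tcp_rot"],s["ft_force"],s["wrist_torque"],s["finger_gap"])
def crop(p,c,w,h,sc):
    u,v=c;im=p["color"][v-h:v+h,u-w:u+w,::-1];return cv2.resize(im,None,fx=sc,fy=sc,interpolation=cv2.INTER_CUBIC)
cv2.imwrite("pics/d.png",np.hstack([crop(P[1],(435,165),32,48,6),crop(P[0],(210,215),32,48,6)]))
E
```

```text
leaf [([591.2, 13.6, 71.7], 0.78)]
leaf_socket [([649.7, -76.0, 87.1], 0.66), ([589.8, 11.8, 70.0], 0.35)]
hinge_mark [([633.1, -148.6, 46.6], 0.85)]
upper_mark [([631.9, -152.5, 158.6], 0.66)]
hob [([544.5, -158.3, -5.1], 0.93), ([630.2, -150.4, 159.2], 0.65)]
leaf [([596.7, 18.1, 69.0], 0.72), ([633.3, -150.3, 46.9], 0.15)]
leaf_socket [([601.1, 483.8, 2.2], 0.39)]
hinge_mark [([635.3, -152.8, 45.1], 0.89)]
upper_mark [([635.0, -149.9, 155.5], 0.95), ([470.2, 304.7, -0.7], 0.56)]
hob [([550.4, -159.4, -1.5], 0.55)]
[592.9858576   15.08004664 211.33628814] [1.79997236e+02 2.60160146e-03 1.21054723e+02] [ 0.12574195  0.0954712  -3.57314321] [ 0.00314385  0.03449657 -0.00190399] 10.229632100531845
```

View pics/d.png

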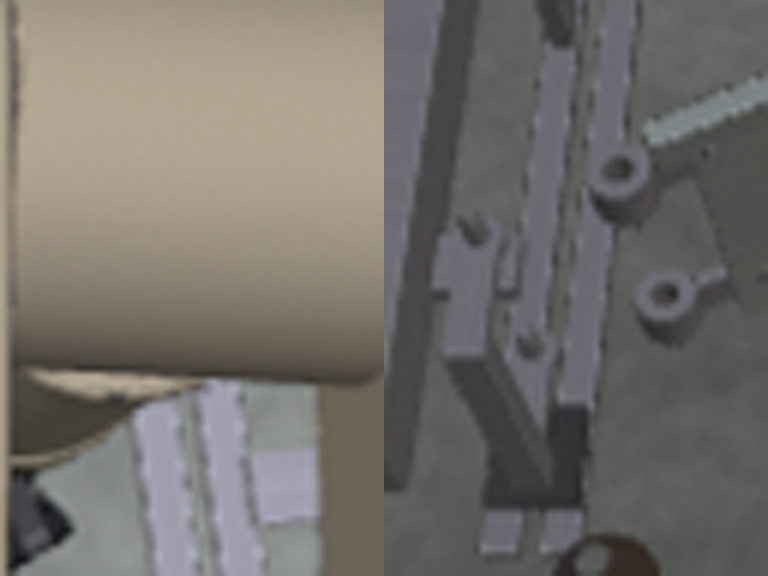

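The right-hand crop shows the socket bores at about (619,169) and (666,295). The pintle tips are at about (466,220) and (523,335). I'll measure the offset between them in this one camera.

```bash
python3 - <<'E'
from h import *
p=snapshot("scene")
c=lambda x,y:(178+(x-384)/6-.0,167+y/6)
for n,xy,z in(("Usock",(619,169),226.3),("Lsock",(666,295),116.3),("Utip",(467,220),175),("Ubase",(485,240),155),("Ltip",(523,335),65),("Lbase",(537,356),45)):
    print(n,np.round(at_z(p,c(*xy),z),1))
for rect in((188,200,20,14),):pass
save(p,"e.png",(180,195,215,235),15)
E
```

```text
Usock [648.8 -74.  226.3]
Lsock [649.  -73.6 116.3]
Utip [ 649.4 -148.6  175. ]
Ubase [ 647.8 -145.9  155. ]
Ltip [ 648.5 -149.    65. ]
Lbase [ 649.2 -146.6   45. ]
```

View pics/e.png

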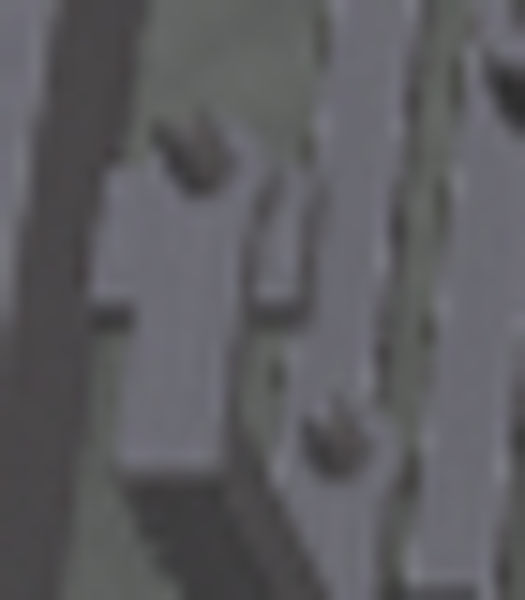

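>>> {"fn": "play_rows", "kwargs": {"increments": [[-1,[-4,-2.4,0],0],[-1,[-6.4,-3.9,0],0],[-1,[-6.4,-3.9,0],0],[-1,[-6.4,-3.9,0],0],[-1,[-6.4,-3.9,0],0],[-1,[-6.4,-3.9,0],0],[-1,[-6.4,-3.9,0],0],[-1,[-6.4,-3.9,0],0],[-1,[-6.4,-3.9,0],0],[-1,[-6,-3.5,0],0],[-1,[-2,-1.2,0],0],[-1,[0,0,0],0]]}}

```text
time: 10.13
tool_pos: [592.7, -59.6, 211.3]
tcp_rot: [-180.0, 0.0, 121.0]
ft_force: [0.1, 0.4, -2.9]
finger_gap: 10.3
grip_force: 97.8
```

>>> {"fn": "play_rows", "kwargs": {"increments": [[-1,[0,0,5],0],[-1,[0,0,5],0],[-1,[0,0,5],0],[-1,[0,0,0],0],[-1,[0,0,0],0]]}}

```text
time: 10.55
tool_pos: [592.2, -58.4, 195.3]
tcp_rot: [-179.9, -0.1, 121.1]
ft_force: [0.0, 0.3, -3.9]
finger_gap: 10.2
grip_force: 97.7
```

```bash
python3 - <<'E'
from h import *
p=snapshot("scene");t=snapshot("top")
pts(p,["leaf_socket","leaf"])
s=sense();print(s["tool_pos"],s["tcp_rot"],s["ft_force"],s["wrist_torque"],s["finger_gap"])
a=p["color"][185:240,175:230,::-1]
cv2.imwrite("pics/f.png",cv2.resize(a,None,fx=10.9,fy=10.9,interpolation=cv2.INTER_CUBIC))
E
```

```text
leaf_socket [([644.5, -147.6, 70.4], 0.98)]
leaf [([592.3, -59.5, 53.5], 0.67), ([697.2, 333.6, -0.1], 0.63)]
[592.98071615 -58.75110111 196.64746307] [1.79975676e+02 2.29507193e-02 1.21063936e+02] [-0.3581848   0.36332001 -3.767449  ] [ 0.00849535 -0.02960927  0.00970006] 10.820690777803225
```

View pics/f.png

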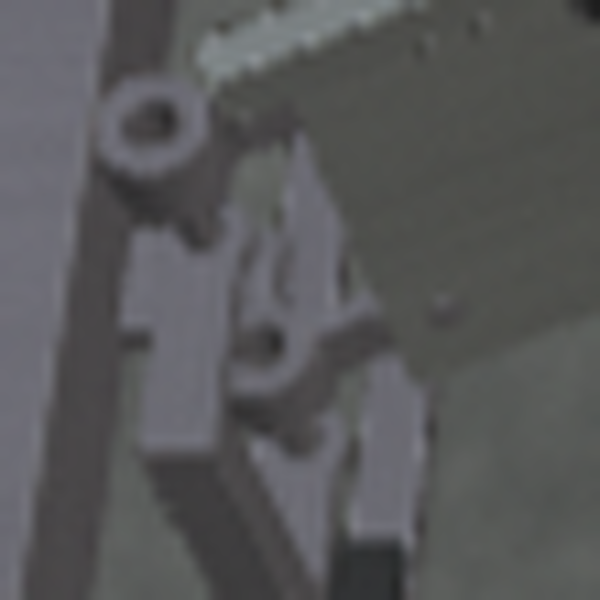

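>>> {"fn": "play_rows", "kwargs": {"increments": [[-1,[0,0,2],0],[-1,[0,0,2],0],[-1,[0,0,2],0],[-1,[0,0,1],0],[-1,[0,0,1],0],[-1,[0,0,1],0],[-1,[0,0,0],0]]}}

```text
time: 11.33
tool_pos: [592.6, -58.8, 187.0]
tcp_rot: [-180.0, -0.0, 121.1]
ft_force: [-0.0, -0.2, -3.7]
finger_gap: 10.3
grip_force: 97.7
```

>>> {"fn": "play_rows", "kwargs": {"increments": [[-1,[0,0,0.7],0],[-1,[0,0,0.7],0],[-1,[0,0,0.7],0],[-1,[0,0,0],0]]}}

```text
time: 11.67
tool_pos: [592.7, -58.8, 185.0]
tcp_rot: [-180.0, -0.0, 121.1]
ft_force: [-0.0, -0.2, -3.7]
finger_gap: 10.4
grip_force: 97.7
```

>>> {"fn": "play_rows", "kwargs": {"increments": [[-1,[0,0,0.7],0],[-1,[0,0,0.7],0],[-1,[0,0,0],0]]}}

```text
time: 11.92
tool_pos: [592.7, -58.8, 183.6]
tcp_rot: [-180.0, -0.0, 121.1]
ft_force: [-0.2, -0.1, -3.7]
finger_gap: 10.6
grip_force: 97.7
```

```bash
python3 - <<'E'
from h import *
p=snapshot("scene")
c=lambda x,y:(175+x/10.9,185+y/10.9)
print(at_z(p,c(150,122),211.6),at_z(p,c(262,342),101.6))
s=sense();print(s["tool_pos"],s["tcp_rot"],s["ft_force"],s["wrist_torque"],s["finger_gap"])
E
```

```text
[ 648.57890813 -147.7514616   211.6       ] [ 647.34474399 -146.94560583  101.6       ]
[592.68791655 -58.76285704 183.65442643] [-1.79991761e+02 -9.54546975e-03  1.21054079e+02] [ 0.47295966 -0.21917466 -4.62474177] [ 0.05896691 -0.0143133  -0.00426982] 10.377613125542135
```

>>> {"fn": "play_rows", "kwargs": {"increments": [[-1,[0,0,0.7],0],[-1,[0,0,0.7],0],[-1,[0,0,0],0]]}}

```text
time: 12.22
tool_pos: [592.7, -58.8, 182.2]
tcp_rot: [-180.0, -0.0, 121.1]
ft_force: [-0.7, 0.0, -4.2]
finger_gap: 10.3
grip_force: 97.7
```

>>> {"fn": "play_rows", "kwargs": {"increments": [[-1,[0,0,0.7],0],[-1,[0,0,0.7],0],[-1,[0,0,0],0]]}}

```text
time: 12.47
tool_pos: [592.7, -58.8, 180.8]
tcp_rot: [-180.0, -0.0, 121.1]
ft_force: [0.1, 0.7, -3.6]
finger_gap: 10.2
grip_force: 97.8
```

>>> {"fn": "play_rows", "kwargs": {"increments": [[-1,[0,0,0.7],0],[-1,[0,0,0],0]]}}

```text
time: 12.63
tool_pos: [592.7, -58.8, 180.1]
tcp_rot: [-180.0, -0.0, 121.1]
ft_force: [0.9, 0.6, -4.5]
finger_gap: 10.1
grip_force: 97.8
```

>>> {"fn": "play_rows", "kwargs": {"increments": [[-1,[0,0,0.7],0],[-1,[0,0,0.7],0],[-1,[0,0,0],0]]}}

```text
time: 12.88
tool_pos: [592.7, -58.8, 178.7]
tcp_rot: [-180.0, -0.0, 121.1]
ft_force: [-0.1, -0.3, -4.1]
finger_gap: 10.5
grip_force: 97.8
```

>>> {"fn": "play_rows", "kwargs": {"increments": [[-1,[0,0,0.7],0],[-1,[0,0,0.7],0],[-1,[0,0,0],0]]}}

```text
time: 13.13
tool_pos: [592.7, -58.8, 177.3]
tcp_rot: [-180.0, -0.0, 121.1]
ft_force: [0.6, -0.9, -3.2]
finger_gap: 10.5
grip_force: 97.8
```

>>> {"fn": "play_rows", "kwargs": {"increments": [[-1,[0,0,0.7],0],[-1,[0,0,0.7],0],[-1,[0,0,0],0]]}}

```text
time: 13.38
tool_pos: [592.7, -58.8, 175.9]
tcp_rot: [-180.0, -0.0, 121.1]
ft_force: [0.8, -0.1, -3.8]
finger_gap: 9.9
grip_force: 97.8
```

>>> {"fn": "play_rows", "kwargs": {"increments": [[-1,[0,0,1],0],[-1,[0,0,1],0],[-1,[0,0,0],0]]}}

```text
time: 13.63
tool_pos: [592.6, -58.8, 173.8]
tcp_rot: [-180.0, -0.0, 121.1]
ft_force: [0.4, -0.5, -3.2]
finger_gap: 10.2
grip_force: 97.8
```

>>> {"fn": "play_rows", "kwargs": {"increments": [[-1,[0,0,1],0],[-1,[0,0,1],0],[-1,[0,0,0],0]]}}

```text
time: 13.88
tool_pos: [592.6, -58.8, 171.8]
tcp_rot: [-180.0, -0.0, 121.1]
ft_force: [0.0, 1.1, -3.8]
finger_gap: 10.4
grip_force: 97.8
```

>>> {"fn": "play_rows", "kwargs": {"increments": [[-1,[0,0,0.7],0],[-1,[0,0,0.7],0],[-1,[0,0,0],0]]}}

```text
time: 14.13
tool_pos: [592.7, -58.8, 170.5]
tcp_rot: [-180.0, -0.0, 121.1]
ft_force: [0.1, 0.2, -3.9]
finger_gap: 10.2
grip_force: 97.8
```

>>> {"fn": "play_rows", "kwargs": {"increments": [[-1,[0,0,0.7],0],[-1,[0,0,0.7],0],[-1,[0,0,0],0]]}}

```text
time: 14.38
tool_pos: [592.7, -58.8, 169.1]
tcp_rot: [-180.0, -0.0, 121.1]
ft_force: [0.3, -0.2, -3.4]
finger_gap: 10.4
grip_force: 97.8
```

Still no contact, so I'll continue in small steps with checks and then look.

>>> {"fn": "play_rows", "kwargs": {"increments": [[-1,[0,0,0.6],0],[-1,[0,0,0.6],0],[-1,[0,0,0],0]]}}

```text
time: 14.63
tool_pos: [592.7, -58.8, 167.9]
tcp_rot: [-180.0, -0.0, 121.1]
ft_force: [-0.3, -1.2, -4.2]
finger_gap: 10.4
grip_force: 97.8
```

>>> {"fn": "play_rows", "kwargs": {"increments": [[-1,[0,0,0.6],0],[-1,[0,0,0.6],0],[-1,[0,0,0],0]]}}

```text
time: 14.88
tool_pos: [592.9, -58.8, 167.0]
tcp_rot: [180.0, 0.0, 121.1]
ft_force: [-0.2, 0.5, -2.7]
finger_gap: 10.1
grip_force: 98.0
```

```bash
python3 - <<'E'
from h import *
p=snapshot("scene");t=snapshot("top")
pts(p,["leaf_socket","leaf"]);pts(t,["leaf_socket","leaf"])
s=sense();print(s["tool_pos"],s["tcp_rot"],s["ft_force"],s["wrist_torque"],s["finger_gap"])
a=p["color"][185:240,175:230,::-1]
cv2.imwrite("pics/g.png",cv2.resize(a,None,fx=10.9,fy=10.9,interpolation=cv2.INTER_CUBIC))
E
```

```text
leaf_socket [([648.6, -151.4, 42.8], 0.92), ([537.1, 27.9, 183.7], 0.31)]
leaf [([592.7, -59.0, 25.8], 0.92)]
leaf_socket [([755.4, 137.3, -0.4], 0.39)]
leaf []
[592.89293029 -58.8567702  167.062676  ] [1.79986695e+02 1.70848612e-02 1.21054153e+02] [ 0.67338675  0.26263406 -2.83869517] [-0.08033224  0.00270748  0.01895424] 10.446190634889506
```

View pics/g.png

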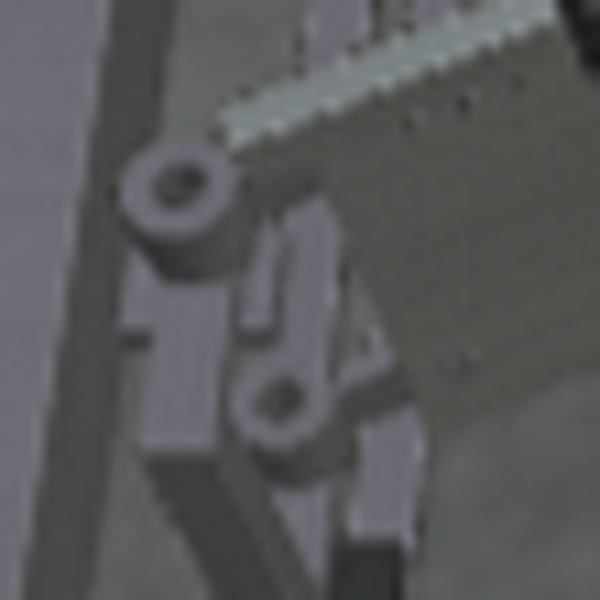

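The picture shows both tubes sitting on their brackets with the pintles inside the bores. The weight is starting to come off the wrist, so I'll press slightly further.

>>> {"fn": "play_rows", "kwargs": {"increments": [[-1,[0,0,0.5],0],[-1,[0,0,0.5],0],[-1,[0,0,0],0],[-1,[0,0,0],0]]}}

```text
time: 15.52
tool_pos: [593.0, -58.6, 166.7]
tcp_rot: [180.0, 0.0, 121.1]
ft_force: [-2.8, 2.9, 5.1]
finger_gap: 10.3
grip_force: 99.0
```

>>> {"fn": "play_rows", "kwargs": {"increments": [[-1,[0,0,0.4],0],[-1,[0,0,0],0],[-1,[0,0,0],0]]}}

```text
time: 15.77
tool_pos: [593.2, -58.5, 166.6]
tcp_rot: [179.9, 0.0, 121.1]
ft_force: [-3.3, 3.0, 8.4]
finger_gap: 10.2
grip_force: 99.5
```

Home, with about 8 N of downward press. I'll back off the press slightly, release and check.

>>> {"fn": "play_rows", "kwargs": {"increments": [[-1,[0,0,-0.4],0],[-1,[0,0,-0.2],0],[-1,[0,0,0],0]], "force": 100}}

```text
time: 16.02
tool_pos: [593.0, -58.7, 166.6]
tcp_rot: [180.0, 0.0, 121.1]
ft_force: [-3.3, 3.9, 6.1]
finger_gap: 10.2
grip_force: 99.2
```

>>> {"fn": "play_rows", "kwargs": {"increments": [[-1,[0,0,0],0],[-1,[0,0,0],0]], "force": 20}}

```text
time: 16.18
tool_pos: [593.0, -58.6, 166.6]
tcp_rot: [180.0, 0.0, 121.1]
ft_force: [-4.3, 3.6, 5.9]
finger_gap: 10.7
grip_force: 99.2
```

>>> {"fn": "play_rows", "kwargs": {"increments": [[-0.6,[0,0,0],0],[-0.5,[0,0,0],0],[-0.4,[0,0,0],0],[-0.3,[0,0,0],0],[-0.2,[0,0,0],0],[-0.1,[0,0,0],0],[0,[0,0,0],0],[0,[0,0,0],0]]}}

```text
time: 16.85
tool_pos: [592.8, -58.8, 166.1]
tcp_rot: [-180.0, 0.0, 121.1]
ft_force: [0.3, -1.0, 0.4]
finger_gap: 42.7
grip_force: 0.0
```

```bash
python3 - <<'E'
from h import *
for n in("scene","top"):
    p=snapshot(n);pts(p,["leaf_socket","leaf","leaf_free_end","leaf_grip"])
s=sense();print(s["tool_pos"],s["tcp_rot"],s["ft_force"],s["finger_gap"],s["time"])
E
```

```text
leaf_socket [([648.7, -147.7, 44.9], 0.79)]
leaf [([592.1, -62.0, 26.2], 0.82), ([757.1, -97.0, -4.8], 0.7)]
leaf_free_end [([536.6, 26.7, 178.6], 0.97), ([545.3, -156.2, -1.2], 0.68)]
leaf_grip [([592.0, -55.8, 185.5], 0.88), ([443.3, 42.0, 0.1], 0.55)]
leaf_socket []
leaf []
leaf_free_end [([536.3, 32.9, 180.1], 0.66), ([756.6, -101.0, 1.0], 0.26)]
leaf_grip [([593.0, -58.9, 185.4], 0.6)]
[592.753181   -58.80381217 166.1032175 ] [1.79999800e+02 9.78771399e-04 1.21053822e+02] [ 0.11736471  0.3196487  -0.11183016] 42.569964744848846 17.35
```

>>> {"fn": "play_rows", "kwargs": {"increments": [[0,[0,0,-3],0],[0,[0,0,-7],0],[0,[0,0,-10],0],[0,[0,0,-10],0],[0,[0,0,-10],0],[0,[0,0,-10],0],[0,[0,0,-5],0]]}}

```text
time: 17.93
tool_pos: [593.7, -59.0, 223.9]
tcp_rot: [179.9, 0.1, 121.1]
ft_force: [-0.0, -0.7, 0.6]
finger_gap: 42.6
grip_force: 0.0
```

>>> {"fn": "play_rows", "kwargs": {"increments": [[-1,[3,6,0],0],[-1,[4,8,0],0],[-1,[4,8,0],0],[-1,[4,8,0],0],[-1,[4,8,0],0],[-1,[3,6,0],0],[-1,[3,2,0],0],[-1,[0,0,0],0]]}}

```text
time: 18.6
tool_pos: [619.3, -12.6, 220.7]
tcp_rot: [-180.0, -0.0, 121.1]
ft_force: [-0.6, 0.3, -0.4]
finger_gap: -0.2
grip_force: 0.0
```

```bash
python3 - <<'E'
from h import *
for n in("scene","top"):
    p=snapshot(n);pts(p,["leaf_socket","leaf","leaf_free_end","leaf_grip"])
    save(p,"v_"+n+".png",(150,100,330,250) if n=="scene" else None,4 if n=="scene" else 1)
s=sense();print(s["tool_pos"],s["tcp_rot"],s["ft_force"],s["finger_gap"],s["time"])
E
```

```text
leaf_socket [([649.5, -149.7, 43.2], 0.85)]
leaf [([592.8, -60.6, 23.1], 0.96), ([596.9, 482.8, -0.4], 0.61)]
leaf_free_end [([538.0, 28.1, 180.5], 0.93), ([466.6, 305.4, -0.8], 0.62)]
leaf_grip [([591.0, -56.0, 183.4], 0.65)]
leaf_socket [([650.9, -149.7, 44.4], 0.6)]
leaf [([650.6, -151.0, 48.0], 0.17)]
leaf_free_end [([634.6, -151.0, 156.6], 0.65), ([540.8, 33.3, 178.0], 0.57)]
leaf_grip []
[619.23899095 -13.90474797 221.21468981] [1.79993763e+02 5.12682526e-03 1.21032868e+02] [-0.15227209 -0.54243981  0.11686867] -0.1687903524120367 19.1
```

View pics/v_scene.png

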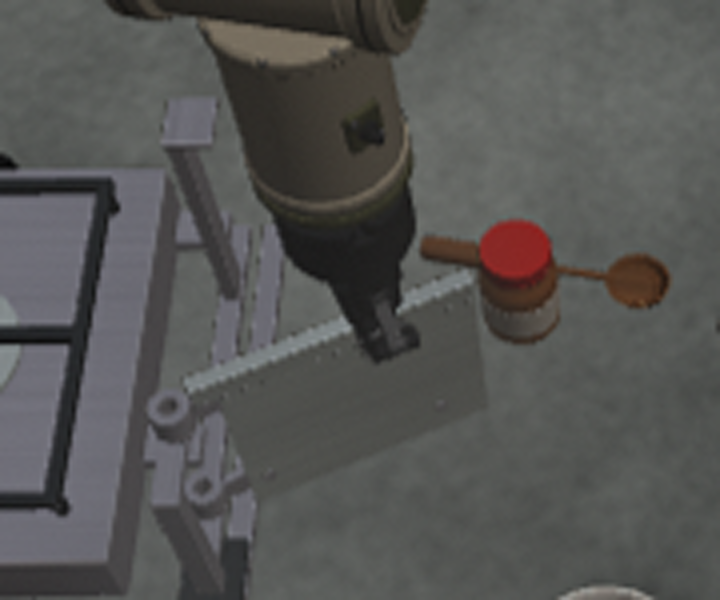

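Leaf hangs open and still, with its hem running from about (185,385) to (470,275). The fingers are clear on its +y side. Lowering beside the hem and approaching.

>>> {"fn": "play_rows", "kwargs": {"increments": [[-1,[0,0,5],0],[-1,[0,0,9],0],[-1,[0,0,9],0],[-1,[0,0,9],0],[-1,[0,0,9],0],[-1,[0,0,6],0],[-1,[0,0,2],0],[-1,[0,-4,0],0],[-1,[0,-4,0],0],[-1,[0,-4,0],0],[-1,[0,-3,0],0],[-1,[0,-1,0],0]]}}

```text
time: 20.1
tool_pos: [605.4, -22.4, 172.8]
tcp_rot: [180.0, 0.0, 121.0]
ft_force: [0.1, -0.3, 0.2]
finger_gap: 0.2
grip_force: 0.0
```

>>> {"fn": "play_rows", "kwargs": {"increments": [[-1,[0,-0.8,0],0],[-1,[0,-0.8,0],0],[-1,[0,-0.8,0],0],[-1,[0,-0.8,0],0],[-1,[0,-0.8,0],0],[-1,[0,-0.8,0],0],[-1,[0,-0.8,0],0],[-1,[0,-0.8,0],0],[-1,[0,-0.8,0],0],[-1,[0,-0.8,0],0]]}}

```text
time: 20.93
tool_pos: [598.7, -26.1, 172.1]
tcp_rot: [180.0, 0.0, 121.1]
ft_force: [0.6, 1.1, 0.2]
finger_gap: -0.2
grip_force: 0.0
```

```bash
python3 - <<'E'
from h import *
p=snapshot("scene");pts(p,["leaf_socket","leaf","leaf_free_end","leaf_grip"])
s=sense();print(s["tool_pos"],s["tcp_rot"],s["ft_force"],s["finger_gap"],s["time"])
v=s["tool_pos"][:2]-np.array([647.5,-148.5]);y=np.radians(s["tcp_rot"][2]);print(v@[np.cos(y),np.sin(y)],v@[np.sin(y),-np.cos(y)])
E
```

```text
leaf_socket []
leaf [([590.0, -62.6, 24.6], 0.9)]
leaf_free_end [([537.1, 26.2, 177.9], 0.92)]
leaf_grip [([592.3, -55.8, 182.9], 0.86), ([440.1, -173.5, 204.4], 0.6)]
[598.71935817 -26.03273767 172.11811238] [1.79996343e+02 1.05965237e-03 1.21052656e+02] [ 1.37297381  0.19708664 -0.43898188] -0.4659876349074251 21.1833
130.07922542288537 21.38168547664031
```

>>> {"fn": "play_rows", "kwargs": {"increments": [[-1,[0.1,-0.65,0],-0.005],[-1,[0.15,-0.9,0],-0.007],[-1,[0.2,-1.2,0],-0.009],[-1,[0.25,-1.55,0],-0.012],[-1,[0.3,-1.95,0],-0.015],[-1,[0.37,-2.34,0],-0.018],[-1,[0.37,-2.34,0],-0.018],[-1,[0.37,-2.34,0],-0.018],[-1,[0.37,-2.34,0],-0.018],[-1,[0.37,-2.34,0],-0.018],[-1,[0.37,-2.34,0],-0.018],[-1,[0.37,-2.34,0],-0.018]]}}

```text
time: 22.18
tool_pos: [578.0, -36.4, 172.1]
tcp_rot: [180.0, 0.0, 131.1]
ft_force: [-0.0, -0.6, -0.4]
finger_gap: -0.4
grip_force: 0.1
```

>>> {"fn": "play_rows", "kwargs": {"increments": [[-1,[0.37,-2.34,0],-0.018],[-1,[0.37,-2.34,0],-0.018],[-1,[0.37,-2.34,0],-0.018],[-1,[0.37,-2.34,0],-0.018],[-1,[0.37,-2.34,0],-0.018],[-1,[0.37,-2.34,0],-0.018],[-1,[0.37,-2.34,0],-0.018],[-1,[0.37,-2.34,0],-0.018],[-1,[0.37,-2.34,0],-0.018],[-1,[0.37,-2.34,0],-0.018],[-1,[0.37,-2.34,0],-0.018],[-1,[0.37,-2.34,0],-0.018]]}}

```text
time: 23.18
tool_pos: [555.6, -53.8, 172.1]
tcp_rot: [-180.0, -0.0, 143.5]
ft_force: [0.0, 1.2, 0.1]
finger_gap: 0.1
grip_force: 0.1
```

>>> {"fn": "play_rows", "kwargs": {"increments": [[-1,[0.37,-2.34,0],-0.018],[-1,[0.37,-2.34,0],-0.018],[-1,[0.37,-2.34,0],-0.018],[-1,[0.37,-2.34,0],-0.018],[-1,[0.37,-2.34,0],-0.018],[-1,[0.37,-2.34,0],-0.018],[-1,[0.37,-2.34,0],-0.018],[-1,[0.37,-2.34,0],-0.018],[-1,[0.37,-2.34,0],-0.018],[-1,[0.37,-2.34,0],-0.018],[-1,[0.37,-2.34,0],-0.018],[-1,[0.37,-2.34,0],-0.018]]}}

```text
time: 24.18
tool_pos: [537.5, -75.6, 172.1]
tcp_rot: [-180.0, 0.0, 155.9]
ft_force: [-0.8, 1.1, -0.4]
finger_gap: -0.2
grip_force: 0.1
```

>>> {"fn": "play_rows", "kwargs": {"increments": [[-1,[0.37,-2.34,0],-0.018],[-1,[0.37,-2.34,0],-0.018],[-1,[0.37,-2.34,0],-0.018],[-1,[0.37,-2.34,0],-0.018],[-1,[0.37,-2.34,0],-0.018],[-1,[0.37,-2.34,0],-0.018],[-1,[0.37,-2.34,0],-0.018],[-1,[0.37,-2.34,0],-0.018],[-1,[0.37,-2.34,0],-0.018],[-1,[0.37,-2.34,0],-0.018],[-1,[0.37,-2.34,0],-0.018],[-1,[0.37,-2.34,0],-0.018]]}}

```text
time: 25.18
tool_pos: [524.4, -100.8, 172.1]
tcp_rot: [-180.0, -0.0, 168.3]
ft_force: [-0.2, 0.7, -0.0]
finger_gap: -0.3
grip_force: 0.1
```

```bash
cat > q.py <<'E'
from h import *
for n in("scene","top"):
    p=snapshot(n);pts(p,["leaf_socket","leaf","leaf_free_end"])
s=sense();print(s["tool_pos"],s["tcp_rot"],s["ft_force"],s["joint_pos"][5],s["time"])
v=s["tool_pos"][:2]-np.array([647.5,-148.5]);y=np.radians(s["tcp_rot"][2]);print(v@[np.cos(y),np.sin(y)],v@[np.sin(y),-np.cos(y)])
E
python3 q.py
```

```text
leaf_socket [([441.7, -171.7, 160.3], 0.71), ([649.2, -149.5, 42.8], 0.7)]
leaf [([470.5, 308.0, -0.9], 0.7), ([759.1, -96.1, -2.8], 0.66)]
leaf_free_end []
leaf_socket [([647.2, -148.3, 47.9], 0.95)]
leaf [([546.1, -122.7, 22.9], 0.56)]
leaf_free_end [([442.8, -97.9, 180.1], 0.85)]
[ 524.52048087 -100.46911858  172.10433207] [-1.79999543e+02  3.35352683e-03  1.68150769e+02] [ 0.93864261  0.61444311 -0.15406558] -94.4953704699596 25.5833
130.22150755051217 21.75515264745807
```

>>> {"fn": "play_rows", "kwargs": {"increments": [[-1,[0.2,-1.3,0],-0.01],[-1,[0.3,-1.82,0],-0.014],[-1,[0.32,-1.95,0],-0.015],[-1,[0.32,-1.95,0],-0.015],[-1,[0.32,-1.95,0],-0.015],[-1,[0.32,-1.95,0],-0.015],[-1,[0.32,-1.95,0],-0.015],[-1,[0.32,-1.95,0],-0.015],[-1,[0.32,-1.95,0],-0.015],[-1,[0.32,-1.95,0],-0.015],[-1,[0.32,-1.95,0],-0.015],[-1,[0.32,-1.95,0],-0.015]]}}

```text
time: 26.58
tool_pos: [517.9, -122.7, 172.1]
tcp_rot: [-180.0, 0.0, 178.2]
ft_force: [-0.4, 0.2, 0.1]
finger_gap: 0.0
grip_force: 0.1
```

>>> {"fn": "play_rows", "kwargs": {"increments": [[-1,[0.25,-1.56,0],-0.012],[-1,[0.25,-1.56,0],-0.012],[-1,[0.25,-1.56,0],-0.012],[-1,[0.25,-1.56,0],-0.012],[-1,[0.25,-1.56,0],-0.012],[-1,[0.2,-1.3,0],-0.01]]}}

```text
time: 27.08
tool_pos: [516.4, -131.7, 172.1]
tcp_rot: [-180.0, -0.0, -177.8]
ft_force: [0.1, -0.3, 0.5]
finger_gap: 0.4
grip_force: 0.2
```

```bash
python3 q.py
```

```text
leaf_socket [([645.9, -152.3, 44.0], 0.97)]
leaf [([544.0, -146.6, 21.8], 0.71)]
leaf_free_end [([411.5, 59.7, 2.6], 0.25)]
leaf_socket [([649.1, -145.5, 45.7], 0.65)]
leaf [([544.9, -146.1, 24.2], 0.64), ([758.9, -99.8, -0.6], 0.27)]
leaf_free_end [([436.3, -145.3, 182.2], 0.69)]
[ 516.48482823 -131.50519173  172.11593304] [-1.79999669e+02  1.35823318e-03 -1.77867212e+02] [0.19547206 0.04240079 0.20932534] -111.93055089064224 27.4833
130.29194073918424 21.85884078445389
```

>>> {"fn": "play_rows", "kwargs": {"increments": [[-1,[0.1,-1,0],-0.008],[-1,[0.15,-1,0],-0.008],[-1,[0.15,-1,0],-0.008],[-1,[0.15,-1,0],-0.008],[-1,[0.1,-0.8,0],-0.006]]}}

```text
time: 27.9
tool_pos: [516.0, -136.6, 172.1]
tcp_rot: [-180.0, 0.0, -175.6]
ft_force: [-0.5, 0.6, 0.5]
finger_gap: 0.3
grip_force: 0.2
```

>>> {"fn": "play_rows", "kwargs": {"increments": [[-1,[0.1,-0.6,0],-0.005],[-1,[0.1,-0.6,0],-0.005],[-1,[0,0,0],0]]}}

```text
time: 28.15
tool_pos: [516.0, -137.7, 172.1]
tcp_rot: [-180.0, 0.0, -175.1]
ft_force: [-0.4, 0.1, 0.1]
finger_gap: -0.1
grip_force: 0.1
```

>>> {"fn": "play_rows", "kwargs": {"increments": [[-1,[0,-0.6,0],0],[-1,[0,-0.6,0],0],[-1,[0,0,0],0]]}}

```text
time: 28.4
tool_pos: [516.1, -138.9, 172.1]
tcp_rot: [-180.0, 0.0, -175.1]
ft_force: [-0.9, -0.2, -1.1]
finger_gap: -0.1
grip_force: 0.1
```

```bash
python3 q.py
```

```text
leaf_socket [([651.2, -146.7, 47.5], 0.55), ([539.5, -152.9, 183.4], 0.36)]
leaf [([542.8, -156.7, 24.7], 0.9)]
leaf_free_end []
leaf_socket [([647.7, -150.6, 46.2], 0.84)]
leaf [([546.5, -151.6, 25.5], 0.55), ([547.6, -158.7, -5.1], 0.45)]
leaf_free_end [([434.8, -164.3, 182.6], 0.78)]
[ 516.05631279 -138.82357042  172.09020322] [-1.79997958e+02  4.46892228e-04 -1.75117601e+02] [-0.08418259  0.37142165  0.2823293 ] -115.43543425950179 28.8
130.14317339150318 20.828600894652674
```

>>> {"fn": "play_rows", "kwargs": {"increments": [[-1,[0,-0.6,0],0],[-1,[0,-0.6,0],0],[-1,[0,0,0],0]]}}

```text
time: 29.05
tool_pos: [516.2, -140.1, 172.1]
tcp_rot: [-180.0, 0.0, -175.1]
ft_force: [0.6, -0.4, -1.0]
finger_gap: 0.1
grip_force: 0.1
```

>>> {"fn": "play_rows", "kwargs": {"increments": [[-1,[0,-0.6,0],0],[-1,[0,-0.6,0],0],[-1,[0,0,0],0]]}}

```text
time: 29.3
tool_pos: [516.3, -141.3, 172.1]
tcp_rot: [-180.0, -0.0, -175.1]
ft_force: [-0.9, 0.5, -1.2]
finger_gap: -0.3
grip_force: 0.1
```

>>> {"fn": "play_rows", "kwargs": {"increments": [[-1,[0,-0.5,0],0],[-1,[0,0,0],0]]}}

```text
time: 29.47
tool_pos: [516.3, -141.8, 172.1]
tcp_rot: [-180.0, -0.0, -175.1]
ft_force: [-0.5, -0.6, 0.5]
finger_gap: 0.2
grip_force: 0.1
```

>>> {"fn": "play_rows", "kwargs": {"increments": [[-1,[0,-0.6,0],0],[-1,[0,-0.6,0],0],[-1,[0,0,0],0]]}}

```text
time: 29.72
tool_pos: [516.4, -143.0, 172.1]
tcp_rot: [-180.0, -0.0, -175.1]
ft_force: [0.4, 0.6, 0.7]
finger_gap: -0.2
grip_force: 0.1
```

>>> {"fn": "play_rows", "kwargs": {"increments": [[-1,[0,-0.5,0],0],[-1,[0,-0.5,0],0],[-1,[0,0,0],0]]}}

```text
time: 29.97
tool_pos: [516.5, -143.6, 172.1]
tcp_rot: [180.0, -0.0, -175.1]
ft_force: [0.1, 2.4, 0.8]
finger_gap: 0.3
grip_force: 1.3
```

```bash
python3 q.py; python3 - <<'E'
from h import *
p=snapshot("top");save(p,"top2.png",(390,110,530,300),3)
E
```

```text
leaf_socket [([647.4, -147.9, 44.8], 0.9)]
leaf [([539.4, -158.9, 25.2], 0.64)]
leaf_free_end []
leaf_socket [([646.0, -148.6, 47.9], 0.82)]
leaf [([545.3, -156.5, 21.7], 0.71)]
leaf_free_end [([433.5, -166.0, 179.8], 0.68), ([544.8, -159.7, 0.1], 0.61)]
[ 516.46284276 -143.66415308  172.08297563] [ 1.79979892e+02 -3.71277013e-03 -1.75109211e+02] [-0.83907266  3.99507354  1.63147176] -115.9303258712399 30.3667
130.14776421499127 15.99004258501223
```

View pics/top2.png

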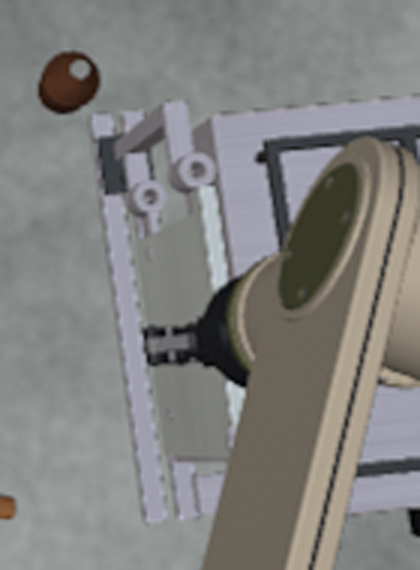

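The top view shows the leaf lying along the rail with its free end under the keeper, and it is pressing on the stop with 4 N. I'll hold briefly, then draw back very slowly.

>>> {"fn": "play_rows", "kwargs": {"increments": [[-1,[0,0,0],0],[-1,[0,0,0],0],[-1,[0,0,0],0],[-1,[0,0,0],0],[-1,[0,0.1,0],0],[-1,[0,0.1,0],0],[-1,[0,0.15,0],0],[-1,[0,0.15,0],0],[-1,[0,0.2,0],0],[-1,[0,0.2,0],0],[-1,[0,0.2,0],0],[-1,[0,0.2,0],0]]}}

```text
time: 31.42
tool_pos: [516.5, -143.0, 172.2]
tcp_rot: [-180.0, 0.0, -175.1]
ft_force: [-0.2, 0.1, -0.4]
finger_gap: 0.2
grip_force: 0.0
```

>>> {"fn": "play_rows", "kwargs": {"increments": [[-1,[0,0.2,0],0],[-1,[0,0.2,0],0],[-1,[0,0.2,0],0],[-1,[0,0.2,0],0],[-1,[0,0.25,0],0],[-1,[0,0.25,0],0],[-1,[0,0.25,0],0],[-1,[0,0.25,0],0],[-1,[0,0.25,0],0],[-1,[0,0.25,0],0],[-1,[0,0.25,0],0],[-1,[0,0.25,0],0]]}}

```text
time: 32.42
tool_pos: [516.1, -139.8, 172.1]
tcp_rot: [180.0, -0.0, -175.1]
ft_force: [0.5, 0.7, -0.5]
finger_gap: 0.4
grip_force: 0.0
```

>>> {"fn": "play_rows", "kwargs": {"increments": [[-1,[0,0.3,0],0],[-1,[0,0.3,0],0],[-1,[0,0.4,0],0],[-1,[0,0.5,0],0],[-1,[0,0.7,0],0],[-1,[0,1,0],0],[-1,[0,2,0],0],[-1,[0,3,0],0],[-1,[0,4,0],0],[-1,[0,5,0],0],[-1,[0,6,0],0],[-1,[0,6,0],0]]}}

```text
time: 33.42
tool_pos: [513.6, -110.0, 172.1]
tcp_rot: [180.0, -0.0, -175.1]
ft_force: [0.3, 0.3, -0.6]
finger_gap: 0.2
grip_force: 0.0
```

```bash
python3 q.py
```

```text
leaf_socket [([647.7, -151.4, 42.7], 0.91), ([538.6, -155.5, 23.0], 0.47)]
leaf [([541.1, -155.5, 22.4], 0.98)]
leaf_free_end [([539.0, -156.1, 23.0], 0.17), ([444.5, 43.1, 0.3], 0.16)]
leaf_socket [([651.4, -149.5, 45.1], 0.79)]
leaf [([545.5, -152.6, 21.7], 0.97)]
leaf_free_end []
[ 513.68884152 -110.92620643  172.13187615] [-1.79995121e+02  3.27853770e-03 -1.75131421e+02] [ 0.00367054 -0.05464512 -0.76259362] -112.64210753781254 33.8167
130.13945956643352 48.794847689889366
```

>>> {"fn": "play_rows", "kwargs": {"increments": [[-1,[0,5,0],0],[-1,[0,10,0],0],[-1,[0,15,0],0],[-1,[0,15,0],0],[-1,[0,15,-8],0],[-1,[0,10,-15],0],[-1,[0,5,-15],0],[-1,[0,0,-15],0],[-1,[0,0,-10],0],[-1,[0,0,-5],0],[-1,[0,0,0],0]]}}

```text
time: 34.73
tool_pos: [507.9, -35.9, 241.4]
tcp_rot: [-180.0, 0.1, -175.1]
ft_force: [-0.2, 0.4, -0.0]
finger_gap: 0.0
grip_force: 0.0
```

```bash
python3 q.py; python3 - <<'E'
from h import *
for i in range(2):
    p=snapshot("scene");pts(p,["leaf","leaf_free_end","hob","leaf_grip"])
t=snapshot("top");pts(t,["leaf_grip","leaf_free_end"])
A=cv2.resize(p["color"][115:235,160:250,::-1],None,fx=4.5,fy=4.5,interpolation=2);B=cv2.resize(t["color"][140:290,400:500,::-1],(360,540),interpolation=2)
cv2.imwrite("pics/z.png",np.hstack([A,B]))
E
```

```text
leaf_socket [([647.7, -151.4, 42.0], 0.72), ([432.4, -165.8, 180.6], 0.61)]
leaf [([541.6, -157.9, 24.6], 0.84), ([696.0, 330.6, 0.7], 0.68)]
leaf_free_end [([431.8, -164.1, 179.7], 0.94), ([630.3, -154.2, 161.3], 0.42)]
leaf_socket []
leaf []
leaf_free_end [([435.0, -159.3, 180.2], 0.82)]
[506.95885412 -36.04824321 239.38400214] [ 1.79982281e+02 -6.39808143e-02 -1.75134173e+02] [-0.50869076  1.90588596 -0.89389014] -104.7155477627807 35.1333
130.4961877471769 123.96756137861925
leaf [([540.1, -153.9, 22.6], 0.83)]
leaf_free_end [([433.3, -163.9, 181.4], 0.67)]
hob [([543.6, -158.9, -2.0], 0.64), ([596.5, 483.3, 3.9], 0.52)]
leaf_grip [([537.6, -157.1, 183.2], 0.63)]
leaf [([542.1, -155.9, 25.0], 0.71)]
leaf_free_end [([434.9, -163.5, 184.1], 0.82)]
hob [([544.5, -156.2, -5.2], 0.76)]
leaf_grip [([536.2, -154.8, 181.0], 0.63)]
leaf_grip [([639.2, -150.3, 45.3], 0.61)]
leaf_free_end [([437.9, -159.1, 182.6], 0.71)]
```

View pics/z.png

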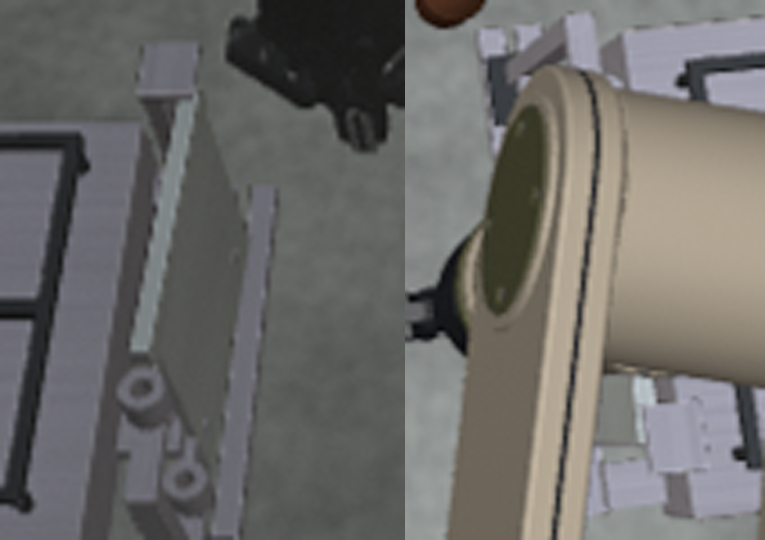

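```bash
python3 - <<'E'
from h import *
p=snapshot("scene");np.save("p0.npy",p["color"]);print(sense()["time"])
E
```

```text
35.8333
```

>>> {"fn": "play_rows", "kwargs": {"increments": [[-1,[0,0,0],0],[-1,[0,0,0],0],[-1,[0,0,0],0],[-1,[0,0,0],0],[-1,[0,0,0],0],[-1,[0,0,0],0],[-1,[0,0,0],0],[-1,[0,0,0],0],[-1,[0,0,0],0],[-1,[0,0,0],0],[-1,[0,0,0],0],[-1,[0,0,0],0]]}}

```text
time: 36.83
tool_pos: [507.3, -36.0, 240.1]
tcp_rot: [-180.0, 0.0, -175.1]
ft_force: [-0.2, 0.4, -0.4]
finger_gap: 0.0
grip_force: 0.0
```

```bash
python3 - <<'E'
from h import *
a=np.load("p0.npy").astype(float);p=snapshot("scene");b=p["color"].astype(float);print(sense()["time"])
K=np.s_[130:190,190:215]
print("diff leaf",np.abs(a-b)[K].mean(),"diff static",np.abs(a-b)[150:190,100:150].mean())
# hem edge profile along rows (red channel) : left/right edges of bright hem
for v in(140,150,160):
    g0=a[v,188:208].mean(1);g1=b[v,188:208].mean(1);print(v,g0.astype(int).tolist(),g1.astype(int).tolist())
# predicted hem centre u for theta
H=np.array([647.5,-148.5])
for th in(4.5,5.5,6.5):
    d=np.array([np.cos(np.radians(th)),np.sin(np.radians(th))])
    print(th,[np.round(proj(p,[*(H-r*d),195]),1).tolist() for r in(60,120,180)])
pts(p,["leaf_free_end"])
E
```

```text
36.8833
diff leaf 0.7064444444444444 diff static 0.7426666666666667
140 [92, 92, 92, 92, 88, 59, 56, 56, 57, 69, 59, 126, 129, 127, 130, 82, 77, 79, 93, 95] [90, 91, 91, 93, 87, 60, 55, 56, 56, 69, 57, 127, 129, 125, 130, 82, 77, 80, 94, 95]
150 [109, 109, 89, 71, 69, 69, 74, 95, 64, 128, 134, 131, 135, 88, 81, 82, 82, 82, 80, 82] [110, 110, 90, 71, 69, 68, 75, 94, 64, 129, 133, 131, 135, 88, 81, 82, 80, 82, 82, 80]
160 [112, 75, 70, 70, 72, 68, 80, 136, 134, 132, 137, 106, 86, 83, 83, 82, 83, 82, 80, 82] [113, 73, 70, 71, 69, 69, 81, 135, 135, 132, 136, 106, 87, 83, 82, 82, 84, 82, 81, 81]
4.5 [[193.3, 179.0], [196.2, 159.8], [199.0, 141.7]]
5.5 [[192.9, 179.0], [195.4, 159.9], [197.9, 141.7]]
6.5 [[192.4, 179.0], [194.6, 159.9], [196.7, 141.7]]
leaf_free_end [([433.3, -162.3, 182.2], 0.85), ([630.9, -153.4, 155.9], 0.54)]
```

The leaf doesn't move between pictures a second apart. Its free end sits under the keeper about 5 mm before the rail's line, which is within tolerance, and the robot is clear. Handing in.

```bash
python3 -c "
from bench import *
print(hand_in())"
```

```text
the job is handed in; nothing more can be done
None
```

The leaf is hung home on both pintles and swung shut under the keeper lip, at rest with its free end an estimated 5 mm in front of the rail's line (15 mm allowed); it sprang back those few millimetres from the stop post when I let go. I handed the job in at about 37 s with the robot clear, and no verdict was returned.

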